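Open up the bar clamp on the shelf-fitting bench

ROBOT

A 7-joint arm with a two-finger parallel gripper is mounted at the origin on the work surface. World frame = base frame: x ahead of the robot, y to its left, z up, the work surface at z = 0. Lengths are in m, angles in rad, forces in N, time in s.
With the tool pointing down it reaches from about 0.425 to 0.825 m from the base axis. Payload 3.6 kg.
Tool frame: the origin (TCP) lies at the very end of the fingers, on their centre line; the grasp point (between the pads) lies 19 mm behind it; z points along the fingers, y is the line along which they close (so a half turn about z gives the same grasp; the last joint's range is limited). The gripper opens to 85 mm and grips with 20 to 120 N. Pads are 22 mm wide; open, the fingers measure 114 mm over their backs; the gripper's body (76 mm by 85 mm) begins 54 mm behind the grasp point. The pads swing forward as they close: fully open they stand 13 mm farther back than shut.
Start: joints at [1.147, 0.615, -0.013, 1.423, 0.008, 1.103, -0.04], TCP at [0.252, -0.599, 0.231] pointing down, gripper open.
Joint ranges: [-3.12, 3.12], [-0.3, 2.06], [-1.34, 1.32], [0.26, 2.42], [-1.36, 4.5], [0.01, 1.98], [-2.84, 2.84]. Speed limits (rad/s): [2.79, 2.79, 3.14, 3.14, 3.14, 3.14, 3.14].

INTERFACE

Orientations are given as a unit quaternion [w, x, y, z].
In Python, from rig import bot, vision gives the robot as it stands.
- The arm moves only by the shell command python3 -m crank 'ROWS' [FORCE]. ROWS is JSON, a list of rows, each a list of 3 entries, a list of its own where there are three numbers: the shift along the tool's x, y, z in units of 30 mm (1.0 is 30 mm), then the turn, a rotation vector about the tool's x, y, z in units of 6 degrees (1.0 is 6 degrees), then the finger opening in mm, from 0 to 85.4. A call has 1 to 12 rows; each row is the pose to reach, as a shift and turn from the pose commanded when the call began, along the tool's axes at that moment; what a row does not reach only later rows make up. A row lasts 1/12 s, in which the tool goes at most 41.7 mm and 7.16 degrees, less where a joint would pass 70% of its speed; a pose out of reach is approached as far as the arm can. A call with a gripper value outside its range is refused whole. The fingers move at their own pace and stop on an object; FORCE is the grip in N (left out, the last holds). Time passes only in rows, so rows that repeat a pose let the fingers close. It gives the time, the measured TCP pose, the force, the opening and the grip force at its end, in the units of the state.
- bot.get_state(): the state, without advancing time (a new reading comes with each control period).
- vision.snapshot(name): name is "scene" or "top"; returns (picture, depth): 400x640x3 uint8, blue, green, red; 400x640 float32, m along the optical axis (not along the pixel's ray), 0 where there is no reading.
- vision.camera_info(name): a dict with "mtx" (3x3 intrinsics, pixels), "rvec" (rotation vector, rad) and "tvec" (3), from world to camera coordinates, as OpenCV has them. Camera axes: x right, y down, z forward; pixel columns grow to the right and rows downward; lengths in m; the calibration is good to about 2 mm. A picture is of the moment at which its call begins. camera_info takes no time and is no camera call.
- bot.job_done(): hands the job in; it is judged then, once.
Trained networks look in the newest picture that a camera, given by its name, has taken for a name from the list of things; names that differ only in an ending like _2 or _b are one class to them, and where a whole thing is asked for, a point or a joint stands for the part that bears it (a point fixed in the world has none). Each returns a list of dicts, best first, with "score" (0 to 1); they miss things now and then, are a little off and sometimes report something else, mostly with a low value. They report only what shows in the picture. A call takes as long as a camera call. They do not tell look-alikes from the thing itself.
- vision.boxes_of(camera, label): "centre" ([column, row] in pixels, amid what is visible of it).
- vision.place_of(camera, label): "centre" ([column, row] in pixels: a listed point, or the origin of a listed thing).
The state is a dict: "t": time; "q": joint angles; "qd": joint speeds; "effort": joint torques, N m; "ee_pos": TCP position; "tool_rot": TCP orientation; "force": force on the tool from outside, world axes, zero at the start; "moment": the same for the moment, N m; "finger_gap": finger opening in m; "finger_force": force on a finger pad.
Only numpy, scipy, OpenCV 4.12 (cv2) and the standard library are available. Lean on these libraries where they do the work, as an engineer would, in place of code of your own. Each camera call takes 0.05 s, during which the arm holds its last target. There are 200 camera calls.

TASK

Open the bar clamp fully, ready for the next board: press down the steel release plate between the sliding jaw and the upright post behind it and, keeping it pressed, push the post so that the jaw goes back along the bar as far as it will go. Then let the plate spring up and move clear. Only press and push: leave the slat that lies across the bar, and everything else on the bench, where it is.

Things in the scene. Friction and masses are not known exactly. Their poses are not given: they have to be found in the camera images.
- clamp: Fixed part of the bar clamp: wooden batten 420 x 75 x 18 mm screwed to the bench, toothed steel bar 22 mm wide on it (top at 30 mm, 4 mm teeth), black fixed jaw (84 mm high) at one end, low black end stop (58 mm high) at the other. Origin on the bench under the bar's middle; x runs along the bar from fixed jaw to end stop, the way the jaw opens; z up. Symmetrical about the bar.
- jaw (a joint): Travel of the black sliding jaw, m: 0 nearest the fixed jaw, 0.150 fully back at its stop. The ratchet keeps it from going back unless the release is held down; free, it slides with about 2.5 N friction and stays where left. It is 52 mm wide: a front plate (top 96 mm above the bench), then 95 mm of open length over the release plate, then an upright post (top 95 mm), all one piece.
- release (a joint): Angle of the sprung release plate, rad: 0 up, 0.30 right down. It turns about a pivot across the bar, 63 mm ahead of the post's face, 38 mm above the bench. The ratchet is free from about 0.11; hold it near 0.2. Spring: 3 to 5 N to start, 8 to 12 N right down. At the start it may stand at up to about 0.10 (pawl lying on a tooth).
- plate (a point): Centre of the upper face of the ribbed steel release plate: 46 mm along the bar, 44 mm wide, 36 mm behind its pivot, 66 mm above the bench when up. Moves with jaw and plate. Its rear edge is 4 mm short of the post; a 22 mm wide fingertip pressing there, next to the post, is deep enough at 55 to 59 mm above the bench. Lift off straight up: rubbing on the plate drags the jaw along.
- post (a point): On the upright post of the sliding jaw (52 mm wide, 12 mm thick): middle of the top edge of its face towards the release plate, 95 mm above the bench, 27 mm further along the bar than the plate's centre. Pushing this face along the clamp's x axis moves the jaw back.
- slat: A light wooden slat 30 x 170 x 18 mm lying across the bar between the two jaws, its underside 30 mm above the bench; origin at the centre of its underside, long side along its y. To be left where it is.
- screwdriver: Bystander: grey-handled screwdriver, 190 mm, lying beside the clamp; to be left where it is.
- tape: Bystander: yellow tape measure, 62 x 34 x 60 mm, beside the clamp; to be left where it is.
- jar: Bystander: glass jar with steel cap, 60 mm across, 75 mm high, beside the clamp; to be left where it is.
- drill: Bystander: cordless drill standing on its battery, about 205 mm high; to be left where it is.
- carton: Bystander: cardboard carton, 90 x 130 x 150 mm; to be left where it is.
- doorknob: Bystander: door knob on a 70 x 160 mm steel plate, 71 mm high; to be left where it is.
- coconut: Bystander: brown coconut, 120 mm across, 108 mm high; to be left where it is.
Not all that is in view belongs to the job. Leave any red or turquoise look-alike of the slat alone.

How it is judged:
By the outcome, as a careful person would: the job done as asked, in the order asked, and still so for the second after the job is handed in, with the robot touching nothing.
It also fails if it takes over 32 s, if anything falls off the work surface, if the arm or the gripper's body presses on something with over 40 N, if the wrist force passes 120 N, or if a joint passes its speed limit or range.

## Working session

There is one attempt and no reset: what is moved stays moved. The work goes in short steps, Python scripts to look and compute and a shell command to move; the robot and the scene stay as the last step left them, time stands still between calls to the robot, and variables do not carry over. Pictures are saved under pics/ and viewed, at most 10 in all, crops included, and the job is handed in when it is done.

```bash
ls; mkdir -p pics; cat > h.py <<'E'
import numpy as np, cv2
from rig import bot, vision
def cam(n):
    c=vision.camera_info(n); R,_=cv2.Rodrigues(np.array(c["rvec"],float)); return np.array(c["mtx"],float),R,np.array(c["tvec"],float).ravel()
def ray(n,px):
    K,R,t=cam(n); d=R.T@np.linalg.solve(K,[px[0],px[1],1]); return -R.T@t,d
def at_z(n,px,z):
    o,d=ray(n,px); return o+d*(z-o[2])/d[2]
def depth_pt(n,px,D):
    o,d=ray(n,px); u,v=int(round(px[0])),int(round(px[1])); w=D[max(v-1,0):v+2,max(u-1,0):u+2]; w=w[w>0]
    return o+d*np.median(w) if len(w) else None
def two(p1,p2):
    A=[];b=[]
    for n,px in(("scene",p1),("top",p2)):
        o,d=ray(n,px); d=d/np.linalg.norm(d); P=np.eye(3)-np.outer(d,d); A.append(P); b.append(P@o)
    return np.linalg.lstsq(np.vstack(A),np.hstack(b),rcond=None)[0]
def proj(n,P):
    K,R,t=cam(n); p=K@(R@np.array(P)+t); return p[:2]/p[2]
E
python3 - <<'E'
from h import *
np.set_printoptions(precision=4,suppress=True)
D={}
for n in("scene","top"):
    p,D[n]=vision.snapshot(n); cv2.imwrite(f"pics/{n}0.png",p); np.save(f"{n}D.npy",D[n])
for l in("clamp","plate","post","slat"):
    for n in("scene","top"):
        for r in vision.place_of(n,l)[:3]:
            print(l,n,np.array(r["centre"]),round(r["score"],2),depth_pt(n,r["centre"],D[n]))
s=bot.get_state(); print(s["t"],s["ee_pos"],s["tool_rot"],s["finger_gap"])
E
```

```text
pics
clamp scene [310.  249.1] 0.62 [ 0.6071 -0.0067  0.0282]
clamp top [325.6 170.5] 0.84 [ 0.5669 -0.0037  0.0346]
plate scene [310.6 234. ] 0.8 [ 0.5819 -0.0092  0.0642]
plate top [336.7 135. ] 0.68 [ 0.6842 -0.0494  0.0566]
plate top [290.1 145.4] 0.6 [0.6599 0.1125 0.049 ]
plate top [323.9 164.3] 0.5 [0.5814 0.0008 0.0624]
post scene [318.2 228.2] 0.77 [0.4914 0.0004 0.0008]
post top [314. 163.] 0.64 [0.5971 0.0345 0.0309]
slat scene [366.4 201. ] 0.81 [0.3558 0.1423 0.0185]
slat scene [282.5 196.9] 0.71 [ 0.3839 -0.1368  0.0205]
slat scene [265.9 239.6] 0.64 [ 0.6117 -0.1339  0.0506]
slat top [363.8 159.2] 0.98 [ 0.5933 -0.1358  0.0523]
slat top [414.8 273.7] 0.84 [ 0.1999 -0.276   0.0187]
slat top [286.8 234.8] 0.78 [0.3561 0.1403 0.0204]
0.5 [ 0.2518 -0.5992  0.2313] [-0.0001  0.9803  0.1976 -0.    ] 0.0853946940018254
```

```bash
python3 - <<'E'
import cv2
a=cv2.imread("pics/top0.png")[90:250,220:440]; b=cv2.imread("pics/scene0.png")[160:310,200:420]
a=cv2.resize(a,(780,567),interpolation=3);b=cv2.resize(b,(780,532),interpolation=3)
cv2.imwrite("pics/a.png",a);cv2.imwrite("pics/b.png",b)
E
```

```text
(no output)
```

View pics/a.png

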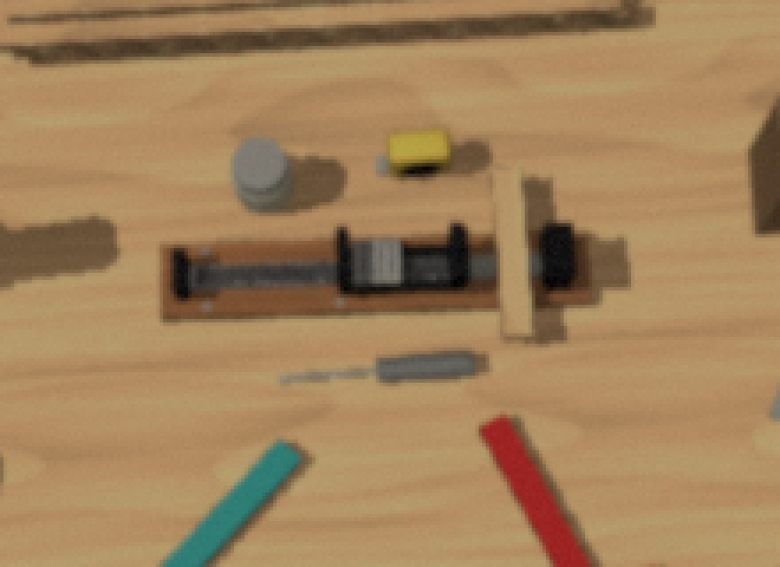

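View pics/b.png

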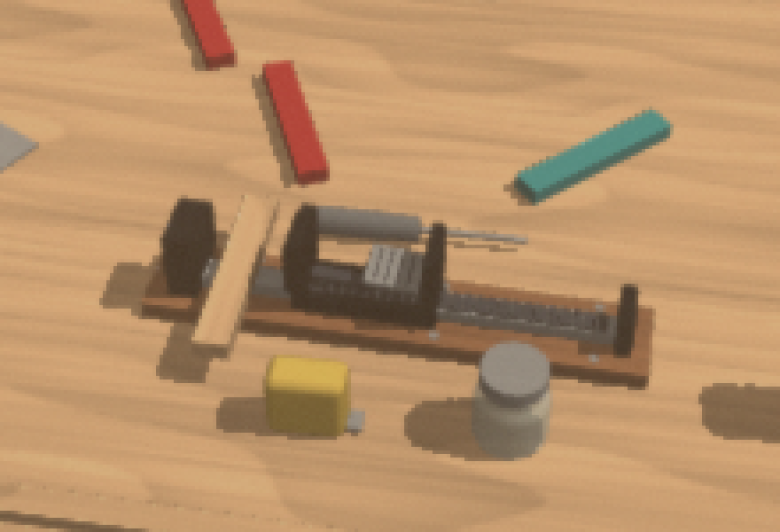

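View pics/top0.png

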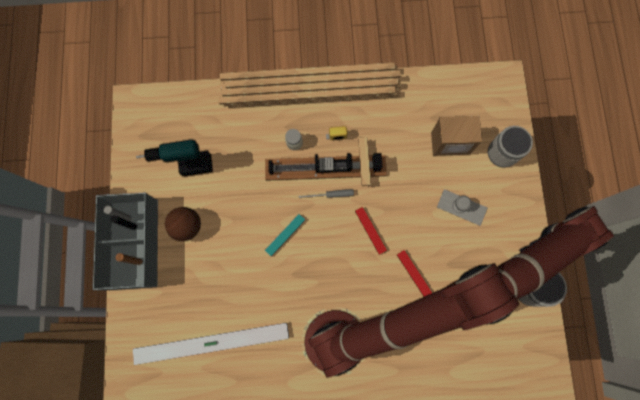

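The top view shows the clamp with fixed jaw at about (377,161), slat (364,160), jaw front plate (348,161), release plate (328,164), post (317,163) and end stop (271,167). It opens towards the image left, which is world +y. In the scene view the plate is at (311,235). The natural-wood slat across the bar is the real one. The red ones (371,230), (413,275) and the turquoise one (285,235) are look-alikes.

Next I get the axis and the post face from the depth clouds of both cameras.

```bash
python3 - <<'E'
from h import *
np.set_printoptions(precision=4,suppress=True)
def cloud(n):
    D=np.load(n+"D.npy"); K,R,t=cam(n); v,u=np.nonzero(D>0); z=D[v,u]
    P=np.linalg.solve(K,np.vstack([u,v,np.ones_like(u)]))*z; return (R.T@(P-t[:,None])).T, np.c_[u,v], -R.T@t
for n in("top","scene"):
    P,uv,o=cloud(n); print(n,"cam",o)
    m=(abs(P[:,0]-.58)<.06)&(abs(P[:,1])<.26)&(P[:,2]>.045)&(P[:,2]<.12)
    Q=P[m]; 
    # cluster by y histogram
    h,e=np.histogram(Q[:,1],bins=np.arange(-.24,.26,.008))
    for i in np.nonzero(h)[0]:
        q=Q[(Q[:,1]>=e[i])&(Q[:,1]<e[i+1])]; print(f"y {e[i]:.3f} n{len(q)} x {q[:,0].min():.3f}..{q[:,0].max():.3f} med {np.median(q[:,0]):.3f} z {np.median(q[:,2]):.3f} max {q[:,2].max():.3f}")
# batten mask by colour in top at z=.018
p=cv2.imread("pics/top0.png"); hsv=cv2.cvtColor(p,cv2.COLOR_BGR2HSV); roi=hsv[145:190,255:400]
print("batten hsv",hsv[177,290],hsv[177,340],"bench",hsv[190,250])
# two-view plate
print("plate 2view",two([310.8,234.6],[328.6,163.9]), "net", two([310.6,234.],[323.9,164.3]))
# endstop/post top from two views
print("post top mid scene/top:",two([200+437/3.545,160+228/3.545],[220+343/3.545,90+258/3.545]))
print("proj plate top if scene ray at z .064:",proj("top",at_z("scene",[310.6,234.],.064)),at_z("scene",[310.6,234.],.064), at_z("top",[328.6,163.9],.064))
E
```

```text
top cam [0.1201 0.0035 1.6909]
y -0.200 n5 x 0.559..0.602 med 0.569 z 0.080 max 0.084
y -0.192 n42 x 0.551..0.603 med 0.574 z 0.082 max 0.090
y -0.184 n41 x 0.551..0.602 med 0.574 z 0.083 max 0.092
y -0.176 n46 x 0.553..0.605 med 0.572 z 0.082 max 0.090
y -0.168 n37 x 0.556..0.602 med 0.576 z 0.077 max 0.089
y -0.152 n51 x 0.520..0.636 med 0.577 z 0.049 max 0.056
y -0.144 n63 x 0.524..0.638 med 0.580 z 0.048 max 0.056
y -0.136 n65 x 0.521..0.637 med 0.578 z 0.049 max 0.056
y -0.128 n48 x 0.522..0.640 med 0.578 z 0.049 max 0.055
y -0.096 n23 x 0.557..0.602 med 0.569 z 0.088 max 0.095
y -0.088 n43 x 0.555..0.606 med 0.581 z 0.095 max 0.106
y -0.080 n36 x 0.554..0.609 med 0.574 z 0.094 max 0.102
y -0.072 n5 x 0.577..0.585 med 0.582 z 0.048 max 0.053
y -0.064 n3 x 0.576..0.580 med 0.579 z 0.049 max 0.055
y -0.056 n2 x 0.579..0.584 med 0.582 z 0.047 max 0.050
y -0.048 n7 x 0.577..0.602 med 0.584 z 0.047 max 0.048
y -0.040 n5 x 0.578..0.588 med 0.581 z 0.046 max 0.048
y -0.032 n19 x 0.560..0.606 med 0.583 z 0.064 max 0.071
y -0.024 n29 x 0.562..0.605 med 0.584 z 0.065 max 0.071
y -0.016 n2
[... 1768 characters left out ...]
07 med 0.587 z 0.064 max 0.067
y 0.000 n35 x 0.563..0.607 med 0.589 z 0.063 max 0.067
y 0.008 n26 x 0.563..0.607 med 0.592 z 0.063 max 0.066
y 0.016 n50 x 0.562..0.612 med 0.607 z 0.093 max 0.099
y 0.024 n82 x 0.560..0.614 med 0.596 z 0.081 max 0.098
y 0.168 n10 x 0.570..0.610 med 0.596 z 0.054 max 0.059
y 0.176 n41 x 0.567..0.612 med 0.597 z 0.058 max 0.062
y 0.184 n21 x 0.572..0.610 med 0.593 z 0.057 max 0.061
batten hsv [ 13 148 121] [ 16 131 103] bench [ 16 113 183]
plate 2view [ 0.5816 -0.0119  0.0613] net [ 0.5815 -0.0042  0.0643]
post top mid scene/top: [0.5764 0.0249 0.1031]
proj plate top if scene ray at z .064: [326.8501 163.8924] [ 0.5817 -0.0092  0.064 ] [ 0.5813 -0.0151  0.064 ]
```

```bash
cat > plan.py <<'E'
import sys; from h import *; from scipy.spatial.transform import Rotation as Ro
s=bot.get_state(); w=s["tool_rot"]; R=Ro.from_quat([w[1],w[2],w[3],w[0]]); p=np.array(s["ee_pos"])
d=np.array([.0235,1,0]); d/=np.linalg.norm(d)
x=d; z=np.array([0,0,-1.]); T=Ro.from_matrix(np.c_[x,np.cross(z,x),z])
np.set_printoptions(precision=3,suppress=True)
print("t",s["t"],"p",p,"F",np.array(s["force"]),"gap",s["finger_gap"])
y,zz=float(sys.argv[1]),float(sys.argv[2]); tgt=np.array([.5845+.0235*(y+.01),y,zz])
print("tgt",tgt,"shift",R.inv().apply(tgt-p)/.03,"turn",(R.inv()*T).as_rotvec(degrees=True)/6)
E
python3 plan.py 0.003 0.15
```

```text
t 0.5 p [ 0.252 -0.599  0.231] F [ 0.047 -0.246 -0.296] gap 0.0853946940018254
tgt [0.585 0.003 0.15 ] shift [ 18.01  -14.203   2.711] turn [ -0.001  -0.001 -10.976]
```

```bash
python3 -m crank '[[[1,-0.8,0],[0,0,-0.6],0],[[2,-1.6,0],[0,0,-1.2],0],[[3,-2.4,0],[0,0,-1.8],0],[[4,-3.2,0],[0,0,-2.4],0],[[5,-4,0],[0,0,-3],0],[[6,-4.8,0],[0,0,-3.6],0],[[7,-5.5,0],[0,0,-4.3],0],[[8,-6.3,0],[0,0,-4.9],0],[[9,-7.1,0],[0,0,-5.5],0],[[10,-7.9,0],[0,0,-6.1],0],[[11,-8.7,0],[0,0,-6.7],0],[[12,-9.5,0],[0,0,-7.3],0]]' 40; python3 plan.py 0.003 0.15
```

```text
t: 1.5
ee_pos: [0.474, -0.1954, 0.2318]
tool_rot: [0.0, 0.835, 0.55, 0.0]
force: [1.0, -0.7, 0.4]
finger_gap: -0.0002
finger_force: 0.0
t 1.5 p [ 0.474 -0.195  0.232] F [ 0.984 -0.709  0.437] gap -0.00022614857649514653
tgt [0.585 0.003 0.15 ] shift [7.536 0.78  2.725] turn [ 0.009  0.003 -3.65 ]
```

```bash
python3 -m crank '[[[1.2,0.1,0],[0,0,-0.6],0],[[2.4,0.2,0],[0,0,-1.2],0],[[3.6,0.4,0],[0,0,-1.8],0],[[4.8,0.5,0],[0,0,-2.4],0],[[5.9,0.6,0],[0,0,-3],0],[[6.8,0.7,0.3],[0,0,-3.4],0],[[7.3,0.75,1],[0,0,-3.65],0],[[7.5,0.8,1.9],[0,0,-3.65],0],[[7.54,0.8,2.5],[0,0,-3.65],0],[[7.54,0.8,2.7],[0,0,-3.65],0],[[7.54,0.8,2.7],[0,0,-3.65],0],[[7.54,0.8,2.7],[0,0,-3.65],0]]'; python3 plan.py 0.003 0.105; python3 - <<'E'
from h import *
s=bot.get_state(); p=np.array(s["ee_pos"])
for n in("scene","top"):
    a,_=vision.snapshot(n); print(n,"tip",proj(n,p))
    cv2.imwrite(f"pics/{n}1.png",a)
    if n=="scene": cv2.imwrite("pics/c.png",cv2.resize(a[150:290,220:400],(771,600),interpolation=3))
    for r in vision.place_of(n,"post")[:2]: print(r, at_z(n,r["centre"],.095))
E
```

```text
t: 2.5
ee_pos: [0.5856, 0.0005, 0.151]
tool_rot: [0.0, 0.717, 0.697, 0.0]
force: [0.1, -0.5, 0.2]
finger_gap: 0.0001
finger_force: 0.0
t 2.5 p [0.586 0.001 0.151] F [ 0.083 -0.455  0.218] gap 9.08567780215281e-05
tgt [0.585 0.003 0.105] shift [ 0.082 -0.03   1.532] turn [ 0.009  0.002 -0.034]
scene tip [314.02196161 212.93666453]
{'centre': [318.0, 226.2], 'score': 0.77} [0.57801318 0.01120665 0.095     ]
top tip [323.469335   155.49208489]
{'centre': [315.2, 161.1], 'score': 0.7} [0.58498155 0.02894568 0.095     ]
```

View pics/c.png

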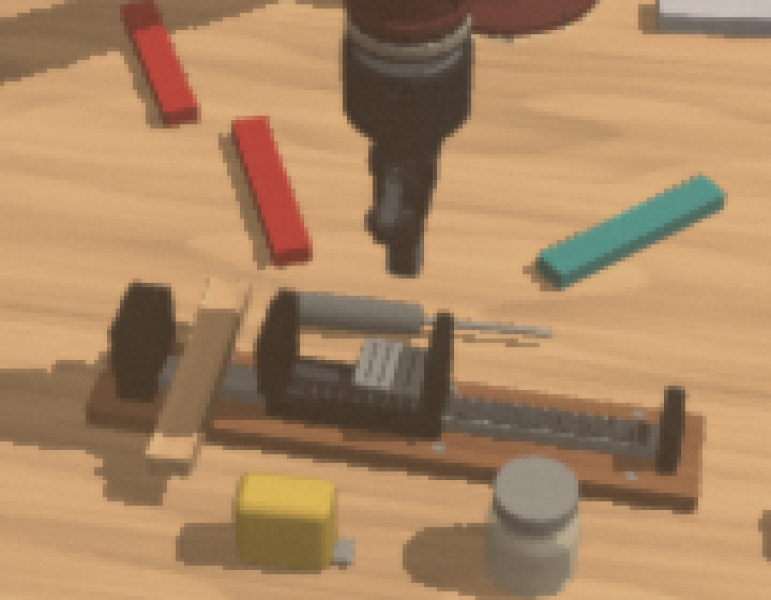

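```bash
python3 -m crank '[[[0.08,0,0.7],[0,0,0],0],[[0.08,0,1.4],[0,0,0],0],[[0.08,0,1.9],[0,0,0],0],[[0.08,0,2.3],[0,0,0],0],[[0.08,0,2.5],[0,0,0],0],[[0.08,0,2.5],[0,0,0],0]]'; python3 plan.py 0.003 0.057
```

```text
t: 3.2
ee_pos: [0.5847, 0.0033, 0.0745]
tool_rot: [-0.001, 0.716, 0.698, -0.001]
force: [0.6, 0.5, 0.1]
finger_gap: 0.0002
finger_force: 0.0
t 3.2 p [0.585 0.003 0.075] F [0.617 0.478 0.091] gap 0.00016160045651631382
tgt [0.585 0.003 0.057] shift [-0.008  0.003  0.585] turn [-0.015  0.001 -0.028]
```

```bash
python3 -m crank '[[[0,0,0.15],[0,0,0],0],[[0,0,0.3],[0,0,0],0],[[0,0,0.45],[0,0,0],0],[[0,0,0.58],[0,0,0],0],[[0,0,0.6],[0,0,0],0],[[0,0,0.6],[0,0,0],0]]'; python3 plan.py 0.158 0.057
```

```text
t: 3.7
ee_pos: [0.5862, 0.0051, 0.0587]
tool_rot: [0.0, 0.716, 0.698, 0.002]
force: [-1.1, 0.8, 7.2]
finger_gap: -0.0003
finger_force: 4.0
t 3.7 p [0.586 0.005 0.059] F [-1.052  0.832  7.172] gap -0.00028066781738486364
tgt [0.588 0.158 0.057] shift [ 5.095 -0.054  0.067] turn [ 0.024 -0.018 -0.017]
```

```bash
python3 -m crank '[[[0.05,0,0.05],[0,0,0],0],[[0.2,0,0.05],[0,0,0],0],[[0.45,0,0.05],[0,0,0],0],[[0.7,0,0.05],[0,0,0],0],[[0.95,0,0.05],[0,0,0],0],[[1.2,0,0.05],[0,0,0],0],[[1.45,0,0.05],[0,0,0],0],[[1.7,0,0.05],[0,0,0],0],[[1.95,0,0.05],[0,0,0],0],[[2.2,0,0.05],[0,0,0],0]]'; python3 plan.py 0.145 0.057
```

```text
t: 4.53
ee_pos: [0.5878, 0.0675, 0.0571]
tool_rot: [0.002, 0.717, 0.697, -0.001]
force: [-0.9, -3.1, 6.4]
finger_gap: 0.0001
finger_force: 3.4
t 4.5333 p [0.588 0.067 0.057] F [-0.907 -3.056  6.421] gap 6.601878341529629e-05
tgt [0.588 0.145 0.057] shift [ 2.584 -0.061 -0.005] turn [ 0.017  0.031 -0.041]
```

```bash
python3 -m crank '[[[0.25,0,0],[0,0,0],0],[[0.5,0,0],[0,0,0],0],[[0.75,0,0],[0,0,0],0],[[1.0,0,0],[0,0,0],0],[[1.25,0,0],[0,0,0],0],[[1.5,0,0],[0,0,0],0],[[1.75,0,0],[0,0,0],0],[[1.95,0,0],[0,0,0],0],[[2.1,0,0],[0,0,0],0],[[2.2,0,0],[0,0,0],0]]'; python3 -m crank '[[[0.08,0,0],[0,0,0],0],[[0.16,0,0],[0,0,0],0],[[0.24,0,0],[0,0,0],0],[[0.32,0,0],[0,0,0],0]]'; python3 plan.py 0.145 0.057
```

```text
t: 5.37
ee_pos: [0.5896, 0.1345, 0.0572]
tool_rot: [0.001, 0.716, 0.698, 0.0]
force: [-1.5, -2.8, 6.7]
finger_gap: 0.0003
finger_force: 2.9
t: 5.7
ee_pos: [0.5898, 0.1417, 0.0572]
tool_rot: [0.002, 0.717, 0.697, -0.001]
force: [-1.3, -7.7, 10.1]
finger_gap: 0.0
finger_force: 7.4
t 5.7 p [0.59  0.142 0.057] F [-1.331 -7.7   10.137] gap 3.985888416063489e-05
tgt [0.588 0.145 0.057] shift [ 0.109 -0.059  0.004] turn [ 0.012  0.05  -0.042]
```

```bash
python3 -m crank '[[[0.05,0,0],[0,0,0],0],[[0.1,0,0],[0,0,0],0],[[0.15,0,0],[0,0,0],0],[[0.15,0,0],[0,0,0],0]]';  python3 -m crank '[[[0.05,0,0],[0,0,0],0],[[0.1,0,0],[0,0,0],0],[[0.15,0,0],[0,0,0],0],[[0.15,0,0],[0,0,0],0]]'
```

```text
t: 6.03
ee_pos: [0.5897, 0.1416, 0.0572]
tool_rot: [0.004, 0.718, 0.696, -0.004]
force: [-2.8, -11.1, 10.9]
finger_gap: -0.0003
finger_force: 11.1
t: 6.37
ee_pos: [0.5897, 0.1415, 0.0572]
tool_rot: [0.006, 0.719, 0.695, -0.007]
force: [-3.6, -16.7, 13.7]
finger_gap: -0.0001
finger_force: 16.4
```

```bash
python3 -m crank '[[[-0.1,0,0],[0,0,0],0],[[-0.2,0,0],[0,0,0],0],[[-0.25,0,0],[0,0,0],0],[[-0.25,0,0],[0,0,0],0]]'
```

```text
t: 6.7
ee_pos: [0.5898, 0.1417, 0.0572]
tool_rot: [0.003, 0.717, 0.697, -0.002]
force: [-1.6, -6.9, 8.1]
finger_gap: -0.0001
finger_force: 7.3
```

```bash
python3 -m crank '[[[-0.07,0,0],[0,0,0],0],[[-0.07,0,-0.2],[0,0,0],0],[[-0.07,0,-0.4],[0,0,0],0],[[-0.07,0,-0.6],[0,0,0],0],[[-0.1,0,-0.8],[0,0,0],0],[[-0.12,0,-1.2],[0,0,0],0],[[-0.2,0,-1.8],[0,0,0],0],[[-0.2,0,-2.6],[0,0,0],0],[[-0.2,0,-3.4],[0,0,0],0],[[-0.2,0,-4.2],[0,0,0],0],[[-0.2,0,-4.5],[0,0,0],0],[[-0.2,0,-4.5],[0,0,0],0]]'; python3 - <<'E'
from h import *
for n in("scene","top"):
    a,D=vision.snapshot(n)
    if n=="scene": cv2.imwrite("pics/d.png",cv2.resize(a[150:290,220:400],(771,600),interpolation=3))
    K,R,t=cam(n); v,u=np.nonzero(D>0); P=(R.T@(np.linalg.solve(K,np.vstack([u,v,np.ones_like(u)]))*D[v,u]-t[:,None])).T
    q=P[(abs(P[:,0]-.585)<.035)&(P[:,2]>.045)&(P[:,2]<.11)]
    h,e=np.histogram(q[:,1],bins=np.arange(-.2,.21,.008))
    print(n,[(round(e[i],3),round(float(np.median(q[(q[:,1]>=e[i])&(q[:,1]<e[i+1]),2])),3)) for i in np.nonzero(h)[0]])
E
```

```text
t: 7.7
ee_pos: [0.5906, 0.1435, 0.1947]
tool_rot: [0.001, 0.716, 0.698, 0.004]
force: [0.6, 0.6, -1.0]
finger_gap: -0.0002
finger_force: 0.0
scene [(np.float64(-0.2), 0.08), (np.float64(-0.192), 0.083), (np.float64(-0.184), 0.083), (np.float64(-0.176), 0.082), (np.float64(-0.168), 0.069), (np.float64(-0.16), 0.048), (np.float64(-0.152), 0.049), (np.float64(-0.144), 0.049), (np.float64(-0.136), 0.049), (np.float64(-0.128), 0.048), (np.float64(0.032), 0.056), (np.float64(0.04), 0.086), (np.float64(0.048), 0.094), (np.float64(0.056), 0.072), (np.float64(0.064), 0.045), (np.float64(0.072), 0.046), (np.float64(0.08), 0.046), (np.float64(0.088), 0.046), (np.float64(0.096), 0.065), (np.float64(0.104), 0.067), (np.float64(0.112), 0.067), (np.float64(0.12), 0.066), (np.float64(0.128), 0.067), (np.float64(0.136), 0.066), (np.float64(0.144), 0.066), (np.float64(0.152), 0.091), (np.float64(0.16), 0.094), (np.float64(0.168), 0.055), (np.float64(0.176), 0.058), (np.float64(0.184), 0.058)]
top [(np.float64(-0.2), 0.083), (np.float64(-0.192), 0.082), (np.float64(-0.184), 0.084), (np.float64(-0.176), 0.082), (np.float64(-0.168), 0.081), (np.float64(-0.152), 0.049), (np.float64(-0.144), 0.048), (np.float64(-0.136), 0.049), (np.float64(-0.128), 0.049), (np.float64(0.144), 0.067), (np.float64(0.152), 0.083), (np.float64(0.16), 0.091), (np.float64(0.176), 0.057), (np.float64(0.184), 0.057)]
```

View pics/d.png

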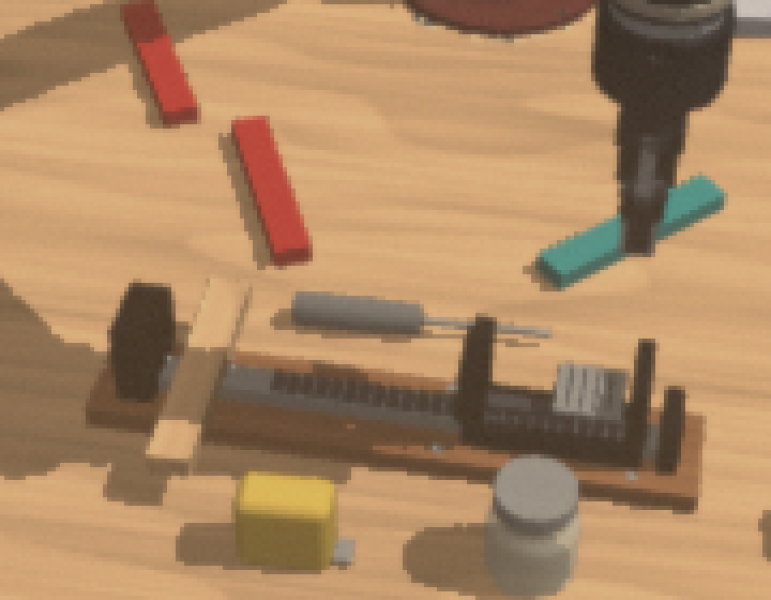

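The jaw stopped solidly: 17 N of push gave no further motion with the plate held at 57 mm. The plate has since sprung back up to 66 mm. The post is at about (371,237) in the scene view, close to the end stop. The slat and bystanders are unmoved and the tool is clear.

```bash
python3 -c "
from rig import bot
print(bot.job_done())"
```

```text
the job is handed in; nothing more can be done
None
```

The bar clamp is open: with the release plate held down I pushed the jaw back about 136 mm until it stopped solidly, then let the plate spring up and lifted clear; the slat and the things beside the clamp showed no movement, and the job is handed in.

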